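# Seat a projector module in a van headlamp

### The arm

A 7-joint arm with a two-finger parallel gripper is mounted at the origin on the work surface. World frame = base frame: x ahead of the robot, y to its left, z up, the work surface at z = 0. Lengths are in m, angles in rad, forces in N, time in s.
With the tool pointing down it reaches from about 0.4 to 0.85 m from the base axis. Payload 4.5 kg.
Tool frame: the origin (TCP) lies midway between the tips of the shut fingers; the grasp point (between the pads) lies 19 mm behind it; z points along the fingers, y is the line along which they close (so a half turn about z gives the same grasp; the last joint's range is limited). The gripper opens to 85 mm and grips with 20 to 120 N. Pads are 22 mm wide; open, the fingers measure 114 mm over their backs; the gripper's body (76 mm by 85 mm) begins 54 mm behind the grasp point. The pads swing forward as they close: fully open they stand 13 mm farther back than shut.
Start: joints at [-1.155, 0.689, -0.195, 1.565, 0.157, 0.902, -0.215], TCP at [0.233, 0.58, 0.231] pointing down, gripper open.
Joint ranges: [-3.01, 3.01], [-0.46, 2.08], [-1.47, 1.51], [0.13, 2.56], [-1, 4.14], [0.04, 2.09], [-2.66, 2.66]. Speed limits (rad/s): [2.57, 2.57, 3.14, 3.14, 3.14, 3.14, 3.14].

### API

Orientations are given as [roll, pitch, yaw] about the fixed x, y, z axes, in that order (R = Rz(yaw) Ry(pitch) Rx(roll)).
In Python, from cell import * gives the robot as it stands.
- The arm moves only by the shell command python3 -m creep 'ROWS' [FORCE]. ROWS is a JSON object of lists of equal length, an entry for each row: "rot": the turn, a rotation vector about the tool's x, y, z each as a share of pi rad, from -1 to 1, a list of three; "linear": the shift along the tool's x, y, z each as a share of 0.15 m, from -1 to 1, a list of three; "jaw": the closure, from -1 (fully open) to 1 (shut). In form: {"rot": [[ax, ay, az], ...], "linear": [[x, y, z], ...], "jaw": [jaw, ...]}. A call has 1 to 10 rows; each row is the pose to reach, as a shift and turn from the pose commanded when the call began, along the tool's axes at that moment, turning the shorter way round; what a row does not reach only later rows make up. A row lasts 1/12 s, in which the tool goes at most 41.7 mm and 7.16 degrees, less where a joint would pass 70% of its speed; a pose out of reach is approached as far as the arm can. A call with a number of a shift or a turn outside -1 to 1 is refused whole. A call with a gripper value outside its range is refused whole. The fingers move at their own pace and stop on an object; FORCE is the grip in N (left out, the last holds). Time passes only in rows, so rows that repeat a pose let the fingers close. It gives the time, the measured TCP pose, the force, the opening and the grip force at its end, in the units of the state.
- get_obs(): the state, without advancing time (a new reading comes with each control period).
- grab_frame(name): name is "scene" or "top"; returns (picture, depth): 400x640x3 uint8, red, green, blue; 400x640 float32, m along the optical axis (not along the pixel's ray), 0 where there is no reading.
- camera_model(name): a dict with "fx", "fy", "cx", "cy" (pixels), "cam_to_world" (4x4, takes a point from camera to world coordinates). Camera axes: x right, y up, looking along -z (the intrinsics and any distortion apply to the point x, -y, -z); pixel columns grow to the right and rows downward; lengths in m; the calibration is good to about 2 mm. A picture is of the moment at which its call begins. camera_model takes no time and is no camera call.
- sign_off(): hands the job in; it is judged then, once.
The state is a dict: "clock": time; "joint_pos": joint angles; "joint_velocities": joint speeds; "tau": joint torques, N m; "tcp_pos": TCP position; "eef_rot": TCP orientation; "contact_force": force on the tool from outside, world axes, zero at the start; "ft_torque": the same for the moment, N m; "gripper_width": finger opening in m; "grip_force": force on a finger pad.
Only numpy, scipy, OpenCV 4.12 (cv2) and the standard library are available. Lean on these libraries where they do the work, as an engineer would, in place of code of your own. Each camera call takes 0.05 s, during which the arm holds its last target. There are 200 camera calls.

### The job

Fit the new projector module (black barrel, clear lens) into the open headlamp shell: lower it lens up with its three ball studs on the three sockets, then press it down at the ears until all three balls have snapped in and sit on their seats, so that it cannot rock, and let go. Use gentle hand force, no drop and no heavy shove; keep off the lens glass, and leave the old module and the other things on the bench where they are.

Things in the scene. Friction and masses are not known exactly. Their poses are not given: they have to be found in the camera images.
- module: new projector module, about 0.45 kg, standing lens up on its finned aluminium heat sink. Origin: centre of the sink's underside; z up the lens axis. Heights: sink 58 x 58 mm up to 55; aluminium flange, diameter 84, 55 to 61; black barrel, diameter 60, 61 to 105; domed glass lens to 117. From the flange three flat ears reach out, tops at 61; a ball stud hangs under each, ball bottom at 33
- barrel (a point): point on the new module's axis half way up its black round barrel, 83 mm above the module's origin: the part to hold it by (60 mm in diameter, 44 mm tall)
- ear_a (a point): top face of the new module's ear A right above its stud: 64 mm from the module's axis, towards the module's own -x, 61 mm above the module's origin. Ear 24 mm wide, 6 thick, ending 13 mm beyond this point. Below it hangs the steel stud: neck 7 mm, ball 12 mm in diameter, its centre 22 mm under this point
- ear_b (a point): top face of the new module's ear B right above its stud: 68 mm from the axis, 50 degrees from the module's +x towards its +y, 61 mm above the module's origin. Ear 24 mm wide, 6 thick, ending 13 mm beyond this point. Below it hangs the steel stud: neck 7 mm, ball 12 mm in diameter, its centre 22 mm under this point
- ear_c (a point): top face of the new module's ear C right above its stud: 68 mm from the axis, 50 degrees from the module's +x towards its -y, 61 mm above the module's origin. Ear 24 mm wide, 6 thick, ending 13 mm beyond this point. Below it hangs the steel stud: neck 7 mm, ball 12 mm in diameter, its centre 22 mm under this point
- lamp: van headlamp shell, open side up, screwed to a plywood board on the bench; fixed. Origin: on the bench under the axis of the empty projector bay; z up. Black walls, x -105 to 105 mm, y -225 to 108, rim 97 mm high; a chrome bowl fills the -y end. Three white sockets with yellow sprung lips stand in the bay in the pattern of the ears: the module goes in with its x, y axes along the lamp's
- bay (a point): on the bay's axis, 31 mm above the lamp's origin: where the module's origin comes to rest with all three balls seated and the aim adjusters at mid travel (ear tops then 92 mm above the bench)
- seat_a (a point): socket for ball A, 64 mm from the bay's axis towards the lamp's own -x: its flat seat, 64 mm above the lamp's origin at mid travel. The real seat is up to 7 mm higher or lower, each differently: this point does not show it. Two sprung lips, 8 mm apart, 9.5 mm above the seat, run radially and spread for the ball; a ball lying on them stands some 9 mm above its seat
- seat_b (a point): socket for ball B, 68 mm out, 50 degrees from the lamp's +x towards its +y: its flat seat, 64 mm above the lamp's origin at mid travel. The real seat is up to 7 mm higher or lower, each differently: this point does not show it. A ball snaps in with roughly 6 to 15 N straight down over it; the module's weight alone will not do it
- seat_c (a point): socket for ball C, 68 mm out, 50 degrees from the lamp's +x towards its -y: its flat seat, 64 mm above the lamp's origin at mid travel. The real seat is up to 7 mm higher or lower, each differently: this point does not show it. A snapped-in ball rests on the seat, held down by the lips: the ear gives no further and the force climbs steeply
- old_module: the old projector module taken out of the lamp: the same size and shape as the new one, but grey barrel, dark metal, yellowed lens and one of its three ears broken off; stays on the bench
- screwdriver: screwdriver lying on the bench
- wrench: steel open-ended wrench lying on the bench
- bowl: small blue bowl, 110 mm wide, 55 high
- cleaner: blue spray can, 52 mm diameter, 150 high
- bulb_box: small cardboard box, 60 x 60 x 70 mm
- tape: roll of black tape, 90 mm wide, 22 high
- jar: small glass jar with a steel lid, 60 mm diameter, 70 high

How it is judged:
On the way:
1. the new module is lifted clear of the bench (height (world z) of module above 0.03 m and contact force between module and the fingers above 1 N), for 0.2 s.
At the end, for the whole second after the job is handed in: each of the three balls is snapped into its own socket and bears on its seat (more than 0.4 N), ear tops within 8 mm of their socket points seen from above, the module lens up (within 9 degrees), at rest and let go (contact force between module and socket_a_c0 above 0.4 N and contact force between module and socket_b_c0 above 0.4 N and contact force between module and socket_c_c0 above 0.4 N and horizontal distance between ear_a and seat_a below 0.008 m and horizontal distance between ear_b and seat_b below 0.008 m and horizontal distance between ear_c and seat_c below 0.008 m and angle between module's own z axis and vertical below 0.17 rad and linear speed of module below 0.01 m/s); the robot touches nothing.
It fails at once if the module is forced: a ball bears on its seat with more than 50 N (the lips alone hold it down with some 3 to 11 N) (contact force between module and socket_a_c0 above 50 N or contact force between module and socket_b_c0 above 50 N or contact force between module and socket_c_c0 above 50 N).
It fails at once if the module is dropped into the headlamp: faster than 0.4 m/s there before its balls are in (horizontal distance between module and bay below 0.05 m and height (world z) of module between 0.038 and 0.09 m and linear speed of module above 0.4 m/s).
It fails at once if the lens glass is touched (contact force between module_c0 and anything else above 0.5 N).
It fails at once if the old module or another thing on the bench is shifted by more than 30 mm (distance of any of old_module, screwdriver, wrench, bowl, cleaner, bulb_box, tape, jar from where it was at the start of the episode above 0.03 m).
It also fails if it takes over 72 s, if anything falls off the work surface, if the arm or the gripper's body presses on something with over 40 N, if the wrist force passes 120 N, or if a joint passes its speed limit or range.

## Working session

There is one attempt and no reset: what is moved stays moved. The work goes in short steps, Python scripts to look and compute and a shell command to move; the robot and the scene stay as the last step left them, time stands still between calls to the robot, and variables do not carry over. Pictures are saved under pics/ and viewed, at most 10 in all, crops included, and the job is handed in when it is done.

```bash
mkdir -p pics; cat > h.py <<'E'
import numpy as np, cv2
from cell import *
def snap(name,fn):
    im,d=grab_frame(name); cv2.imwrite(f'pics/{fn}.png',im[:,:,::-1]); np.savez(f'pics/{fn}.npz',im=im,d=d); return im,d
def cloud(name,d):
    m=camera_model(name); v,u=np.mgrid[0:400,0:640]
    p=np.stack([(u-m['cx'])/m['fx']*d,-(v-m['cy'])/m['fy']*d,-d],-1)
    T=np.array(m['cam_to_world']); return p@T[:3,:3].T+T[:3,3]
E
python3 - <<'E'
from h import *
o=get_obs(); print(o); 
for n in('top','scene'): snap(n,n+'0'); print(camera_model(n))
E
```

```text
{'clock': 0.0, 'joint_pos': array([-1.15519937,  0.69000968, -0.19451352,  1.56639618,  0.15726981,
        0.90245943, -0.21513572]), 'joint_velocities': array([ 3.51173233e-04, -6.81545600e-05,  7.16696618e-04,  1.56989882e-03,
       -4.19147576e-04, -5.38577536e-04,  2.94294469e-04]), 'tau': array([-5.43963688e-04, -5.39601982e+01, -1.26628026e+00, -1.58544856e+01,
        9.21365165e-03,  9.65392595e-03,  3.19359856e-06]), 'tcp_pos': array([0.23265797, 0.57936157, 0.23045409]), 'eef_rot': array([-3.13971145e+00,  1.07901909e-04,  2.75983181e+00]), 'contact_force': array([ 0.16776422, -0.37298849,  0.71719647]), 'ft_torque': array([ 0.00356833,  0.00293706, -0.04349364]), 'grip_force': 0.0, 'gripper_width': 0.08509474156909702}
{'fx': 472.8863677827744, 'fy': 472.8863677827744, 'cx': 318.97696590664316, 'cy': 197.98171706039201, 'cam_to_world': array([[-2.46205559e-02,  9.92996147e-01, -1.15552934e-01,
         3.44443240e-01],
       [-9.99696857e-01, -2.44382477e-02,  2.99435590e-03,
        -2.32166574e-02],
       [ 1.49472659e-04,  1.15591628e-01,  9.93296810e-01,
         1.39131009e+00],
       [ 0.00000000e+00,  0.00000000e+00,  0.00000000e+00,
         1.00000000e+00]])}
{'fx': 492.84615999809785, 'fy': 492.84615999809785, 'cx': 311.7345731381508, 'cy': 205.42154548687296, 'cam_to_world': array([[ 0.71914089, -0.45363311,  0.52635861,  1.27091355],
       [ 0.69459519,  0.49037982, -0.52636979, -0.82195195],
       [-0.01933687,  0.7441402 ,  0.66774355,  1.07701581],
       [ 0.        ,  0.        ,  0.        ,  1.        ]])}
```

View pics/top0.png

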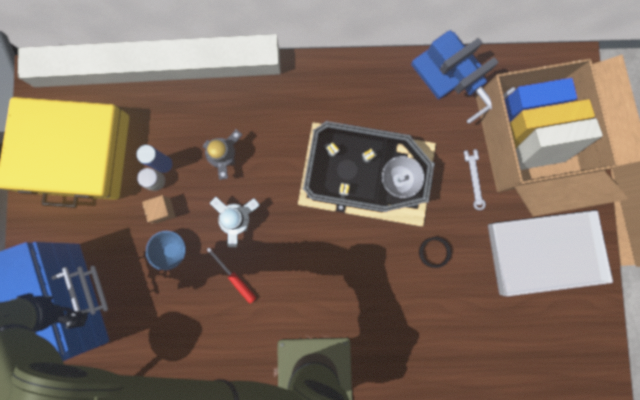

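View pics/scene0.png

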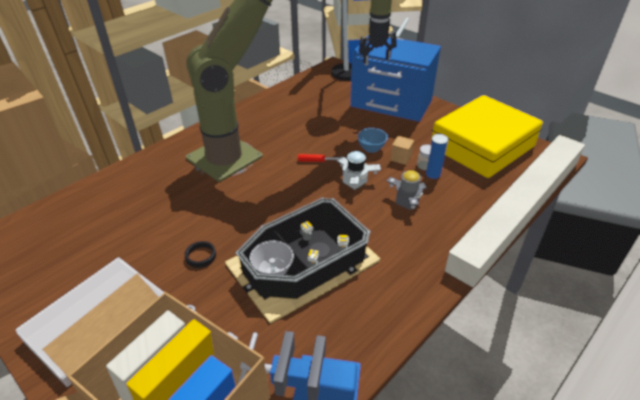

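Top view: the new module is at (233,218) with ears at (214,205), (255,205) and (233,240). The old module is at (218,150). The lamp sockets are at (333,150), (369,155) and (344,189), and the bowl end is to the right. Next I measure these with depth.

```bash
python3 - <<'E'
from h import *
z=np.load('pics/top0.npz'); im,d=z['im'],z['d']; P=cloud('top',d)
print('bench z',np.median(P[270:330,480:500,2]), P[250,300])
print(im.shape)
a=cv2.resize(im[185:255,195:275],None,fx=5,fy=5,interpolation=cv2.INTER_CUBIC)
b=cv2.resize(im[110:230,295:445],None,fx=5,fy=5,interpolation=cv2.INTER_CUBIC)
a=cv2.copyMakeBorder(a[:, :],0,max(0,0),0,0,cv2.BORDER_CONSTANT)
cv2.imwrite('pics/b.png',b[:,:,::-1]); cv2.imwrite('pics/a.png',a[:,:,::-1])
# module height slices
Q=P[185:255,195:275]
for lo,hi in((.05,.058),(.058,.068),(.09,.105),(.105,.125)):
    m=(Q[...,2]>lo)&(Q[...,2]<hi); print(lo,m.sum(),Q[m].mean(0))
np.set_printoptions(linewidth=250)
print((Q[::2,::2,2]*1000).astype(int))
E
```

```text
bench z 0.0008527855656336181 [0.3545139  0.03163224 0.00531445]
(400, 640, 3)
0.05 96 [0.44449866 0.21186463 0.05647227]
0.058 526 [0.45156642 0.2127911  0.0616883 ]
0.09 73 [0.44130462 0.20832048 0.10122404]
0.105 316 [0.44739591 0.21667276 0.11188098]
[[ 3  1  0 ... -1  0 -1]
 [ 0  4 -1 ... -1  0  0]
 [ 0 -3  1 ...  2 -1 -1]
 ...
 [ 3  0  0 ... -4  2  0]
 [-2  0  1 ...  0  3 -1]
 [-2 -3  0 ...  1 -1  0]]
```

View pics/b.png

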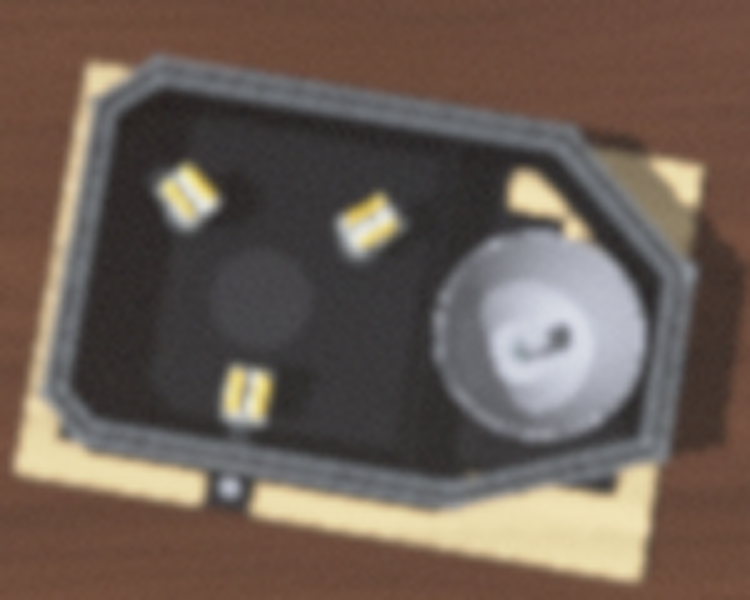

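View pics/a.png

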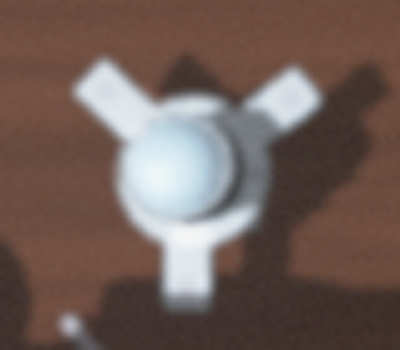

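B crop: the sockets show as yellow lips, B at about (188,193), C at (370,222) and A at (247,395) in the crop, so the lamp is turned a few degrees clockwise. A crop: the module has ear A pointing down, and its yaw is about 0.

```bash
cat >> h.py <<'E'
from scipy.optimize import minimize
from scipy.ndimage import gaussian_filter, label
PAT=np.array([[-.064,0],[.068*np.cos(np.radians(50)),.068*np.sin(np.radians(50))],[.068*np.cos(np.radians(50)),-.068*np.sin(np.radians(50))]])
def rot(t): return np.array([[np.cos(t),-np.sin(t)],[np.sin(t),np.cos(t)]])
def fitmodule(name,P,z0,x0,tol=.012):
    """fit x,y,yaw of flange/ears mask; z0 ear top height"""
    m=camera_model(name);T=np.array(m['cam_to_world']);n=240
    g=(np.arange(n)-n/2)*.001; X,Y=np.meshgrid(g+x0[0],g+x0[1],indexing='ij')
    W=np.stack([X,Y,np.full_like(X,z0-.002)],-1); c=(W-T[:3,3])@T[:3,:3]
    u=(c[...,0]/-c[...,2]*m['fx']+m['cx']).astype('f4'); v=(-c[...,1]/-c[...,2]*m['fy']+m['cy']).astype('f4')
    occ=np.clip((P[...,2]-z0+.02)/.01,0,1).astype('f4'); hi=(P[...,2]>z0+tol).astype('f4')
    M=cv2.remap(occ,u,v,cv2.INTER_LINEAR); H=cv2.remap(hi,u,v,cv2.INTER_LINEAR)
    def cost(p):
        q=np.stack([X-p[0],Y-p[1]],-1)@rot(p[2]); r=np.hypot(q[...,0],q[...,1])
        s=1/(1+np.exp((r-.042)/.0012))
        for e in PAT:
            l=np.hypot(*e);a=e/l; t=q@a; w=abs(q@np.array([-a[1],a[0]]))
            s=np.maximum(s,1/(1+np.exp(np.maximum(np.maximum(t-l-.013,w-.012),-t)/.0012)))
        k=(r<.09)*(1-H); return ((s-M)**2*k).sum()/k.sum()
    r=min((minimize(cost,[x0[0]+a,x0[1]+b,t],method='Nelder-Mead',options=dict(initial_simplex=np.array([x0[0]+a,x0[1]+b,t])+np.array([[0,0,0],[.008,0,0],[0,.008,0],[0,0,.12]]),xatol=1e-5,fatol=1e-7)) for t in(x0[2]-.15,x0[2],x0[2]+.15) for a,b in((0,0),)),key=lambda r:r.fun)
    return r.x,r.fun
E
python3 - <<'E'
from h import *
z=np.load('pics/top0.npz'); im,d=z['im'],z['d']; P=cloud('top',d)
print('module',fitmodule('top',P,.061,[.447,.214,0]))
m=camera_model('top');hsv=cv2.cvtColor(im,cv2.COLOR_RGB2HSV)
c=np.array([[247/5+295,395/5+110],[188/5+295,193/5+110],[370/5+295,222/5+110]])
v,u=np.mgrid[0:400,0:640]; T=np.array(m['cam_to_world']); S=[]
for a in c:
    k=(np.hypot(u-a[0],v-a[1])<9)&(hsv[...,2]>110); zz=np.median(P[k][:,2]); w=k.astype(float)
    uc,vc=u[k].mean(),v[k].mean(); ray=T[:3,:3]@[(uc-m['cx'])/m['fx'],-(vc-m['cy'])/m['fy'],-1]
    p=T[:3,3]+ray*(.070-T[2,3])/ray[2]; S.append(p[:2]); print(k.sum(),uc,vc,'z',zz,np.sort(P[k][:,2])[-15:].mean(),p, np.median(P[k],0))
S=np.array(S)
print('AB BC AC',*[np.hypot(*(S[i]-S[j])) for i,j in((0,1),(1,2),(0,2))],'exp .1196 .1042 .1196')
A=PAT-PAT.mean(0);B=S-S.mean(0); t=np.arctan2((A[:,0]*B[:,1]-A[:,1]*B[:,0]).sum(),(A*B).sum())
x=S.mean(0)-rot(t)@PAT.mean(0); print('lamp',x,t,'res',S-(PAT@rot(t).T+x))
# rim check
L=((P[...,:2]-x)@rot(t)); k=(P[...,2]>.09)&(P[...,2]<.105)&(abs(L[...,0])<.13)&(L[...,1]>-.25)&(L[...,1]<.13)
print('rim',np.percentile(L[k],[1,99],axis=0), np.median(P[k][:,2]))
o=get_obs();print(o['tcp_pos'],np.hypot(*x))
E
```

```text
module (array([ 0.4474682 ,  0.21703563, -0.06312634]), np.float64(0.0046995655049330174))
114 343.6578947368421 188.7280701754386 z 0.05889303080443331 0.07079995583491212 [ 0.52270099 -0.09741179  0.07      ] [ 0.52452723 -0.09881064  0.05889303]
114 332.0263157894737 148.80701754385964 z 0.06200045050604275 0.07427296767666901 [ 0.63816608 -0.06781686  0.07      ] [ 0.64035634 -0.06806229  0.06200045]
116 368.0344827586207 154.85344827586206 z 0.06533108560808942 0.07721937237490552 [ 0.61813621 -0.1696781   0.07      ] [ 0.61949557 -0.1698913   0.06533109]
AB BC AC 0.1191975078704725 0.10381189130193817 0.11970924062480191 exp .1196 .1042 .1196
lamp [ 0.5853463  -0.11010474] -0.19738101168005787 res [[ 1.12042604e-04  1.42433390e-04]
 [-2.56235739e-04 -2.20192344e-04]
 [ 1.44193135e-04  7.77589546e-05]]
rim [[-0.10893477 -0.23029351]
 [ 0.11445688  0.11488107]] 0.09551500173440575
[0.23267415 0.57945651 0.23057763] 0.5956117356993827
```

```bash
cat >> h.py <<'E'
from scipy.spatial.transform import Rotation as Ro
def need(p,yaw,q=None,Rm=None):
    o=get_obs() if q is None else q; R=Ro.from_euler('xyz',o['eef_rot']); G=Ro.from_euler('xyz',[np.pi,0,yaw])
    print('clk',round(o['clock'],2),'tcp',o['tcp_pos'].round(4),'lin',(R.inv().apply(np.array(p)-o['tcp_pos'])/.15).round(3),'rot',((R.inv()*G).as_rotvec()/np.pi).round(4),'F',o['contact_force'].round(2),'w',round(o['gripper_width'],4),'grip',o['grip_force'])
E
python3 -c "
from h import *
need([.4475,.217,.2],2.76)"
```

```text
clk 0.1 tcp [0.2327 0.5795 0.2306] lin [-2.229 -1.709  0.207] rot [-0.0005  0.     -0.    ] F [-0.27 -0.72 -0.09] w 0.0856 grip 0.0
```

```bash
python3 -m creep '{"rot":[[0,0,0],[0,0,0],[0,0,0],[0,0,0]],"linear":[[-0.2,-0.17,0],[-0.45,-0.35,0],[-0.75,-0.57,0],[-0.75,-0.57,0]],"jaw":[-1,-1,-1,-1]}'; python3 -c "
from h import *
need([.4475,.217,.2],2.76)"
```

```text
clock: 0.43
tcp_pos: [0.3091, 0.4524, 0.2306]
eef_rot: [-3.136, 0.004, 2.754]
contact_force: [0.4, -1.3, 0.6]
gripper_width: 0.0851
grip_force: 0.0
clk 0.43 tcp [0.3091 0.4524 0.2306] lin [-1.447 -1.103  0.215] rot [-0.0016  0.0012 -0.0019] F [ 0.39 -1.34  0.6 ] w 0.0851 grip 0.0
```

```bash
python3 -m creep '{"rot":[[0,0,0],[0,0,0],[0,0,0],[0,0,0],[0,0,0]],"linear":[[-0.24,-0.18,0],[-0.48,-0.36,0],[-0.72,-0.55,0],[-0.95,-0.73,0],[-0.95,-0.73,0]],"jaw":[-1,-1,-1,-1,-1]}'; python3 -c "
from h import *
need([.4475,.217,.2],2.76)"
```

```text
clock: 0.85
tcp_pos: [0.4001, 0.2963, 0.2308]
eef_rot: [-3.136, 0.003, 2.751]
contact_force: [-0.4, -0.6, -1.1]
gripper_width: 0.0854
grip_force: 0.0
clk 0.85 tcp [0.4001 0.2963 0.2308] lin [-0.493 -0.367  0.209] rot [-0.0017  0.0009 -0.003 ] F [-0.37 -0.65 -1.12] w 0.0854 grip 0.0
```

```bash
python3 -m creep '{"rot":[[0,0,0],[0,0,0],[0,0,0],[0,0,0],[0,0,0]],"linear":[[-0.23,-0.16,0.05],[-0.45,-0.33,0.1],[-0.45,-0.33,0.2],[-0.45,-0.33,0.2],[-0.45,-0.33,0.2]],"jaw":[-1,-1,-1,-1,-1]}'; python3 -c "
from h import *
need([.4475,.217,.2],2.76)"
```

```text
clock: 1.27
tcp_pos: [0.4405, 0.2327, 0.2008]
eef_rot: [-3.141, -0.002, 2.759]
contact_force: [0.2, -0.3, 0.3]
gripper_width: 0.0856
grip_force: 0.0
clk 1.27 tcp [0.4405 0.2327 0.2008] lin [-0.082 -0.08   0.005] rot [-0.0003 -0.0005 -0.0003] F [ 0.18 -0.29  0.35] w 0.0856 grip 0.0
```

```bash
python3 -m creep '{"rot":[[0,0,0],[0,0,0],[0,0,0],[0,0,0]],"linear":[[-0.08,-0.08,0],[-0.08,-0.08,0.2],[-0.08,-0.08,0.2],[-0.08,-0.08,0.2]],"jaw":[-1,-1,-1,-1]}'; python3 -c "
from h import *
P=cloud('scene',np.load('pics/scene0.npz')['d'])
print(fitmodule('scene',P,.061,[.447,.217,-.06]))
need([.4475,.217,.062],2.76)"
```

```text
clock: 1.6
tcp_pos: [0.4463, 0.2187, 0.1712]
eef_rot: [-3.141, -0.002, 2.763]
contact_force: [0.7, 0.5, 0.4]
gripper_width: 0.0854
grip_force: 0.0
(array([ 0.4465557 ,  0.21275838, -0.0641577 ]), np.float64(0.028864744922808928))
clk 1.6 tcp [0.4463 0.2187 0.1712] lin [-0.013 -0.007  0.728] rot [-0.0003 -0.0007  0.0009] F [0.75 0.48 0.37] w 0.0854 grip 0.0
```

```bash
python3 -m creep '{"rot":[[0,0,0],[0,0,0],[0,0,0],[0,0,0],[0,0,0],[0,0,0],[0,0,0]],"linear":[[-0.01,-0.01,0.15],[-0.01,-0.01,0.3],[-0.01,-0.01,0.45],[-0.01,-0.01,0.6],[-0.01,-0.01,0.72],[-0.01,-0.01,0.72],[-0.01,-0.01,0.72]],"jaw":[-1,-1,-1,-1,-1,-1,-1]}'; python3 -c "
from h import *
snap('scene','s1')
im=cv2.imread('pics/s1.png')[100:220,290:430]; cv2.imwrite('pics/s1c.png',cv2.resize(im,None,fx=5,fy=5,interpolation=cv2.INTER_CUBIC))
need([.4475,.217,.062],2.76)"
```

```text
clock: 2.18
tcp_pos: [0.4483, 0.2169, 0.0639]
eef_rot: [3.141, -0.0, 2.762]
contact_force: [0.6, 0.0, 0.8]
gripper_width: 0.0853
grip_force: 0.0
clk 2.23 tcp [0.4489 0.2168 0.0645] lin [ 0.009 -0.003  0.017] rot [0.0005 0.0002 0.0004] F [-0.51 -0.95  0.34] w 0.0856 grip 0.0
```

View pics/s1c.png

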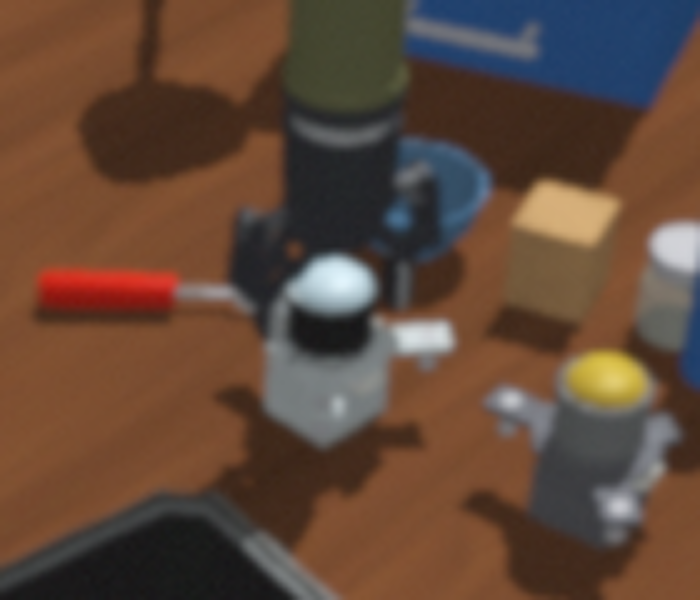

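The two fingers stand on either side of the barrel, at crop (265,290) and (403,285), with the gripper body above the lens at (335,270). I'll close now.

```bash
python3 -m creep '{"rot":[[0,0,0],[0,0,0],[0,0,0],[0,0,0],[0,0,0],[0,0,0],[0,0,0],[0,0,0]],"linear":[[0,0,0],[0,0,0],[0,0,0],[0,0,0],[0,0,0],[0,0,0],[0,0,0],[0,0,0]],"jaw":[1,1,1,1,1,1,1,1]}' 50
```

```text
clock: 2.9
tcp_pos: [0.4493, 0.2161, 0.0649]
eef_rot: [3.139, 0.002, 2.76]
contact_force: [-0.3, -0.8, 7.3]
gripper_width: 0.0587
grip_force: 52.3
```

```bash
python3 -m creep '{"rot":[[0,0,0],[0,0,0],[0,0,0],[0,0,0],[0,0,0],[0,0,0],[0,0,0],[0,0,0],[0,0,0]],"linear":[[0,0,-0.05],[0,0,-0.15],[0,0,-0.3],[0,0,-0.45],[0,0,-0.6],[0,0,-0.75],[0,0,-0.9],[0,0,-0.9],[0,0,-0.9]],"jaw":[1,1,1,1,1,1,1,1,1]}'; python3 -c "
from h import *
im,d=snap('top','t2'); P=cloud('top',d)
o=get_obs();dz=o['tcp_pos'][2]-.0649
print(dz,fitmodule('top',P,.061+dz,[o['tcp_pos'][0],o['tcp_pos'][1],-.06],1))
need([.5853,-.1101,.2],2.76-.134)"
```

```text
clock: 3.65
tcp_pos: [0.4488, 0.2153, 0.1991]
eef_rot: [3.14, 0.001, 2.759]
contact_force: [0.1, 0.0, -5.6]
gripper_width: 0.0589
grip_force: 55.8
0.13310065199224852 (array([0.45607794, 0.19656721, 0.02803435]), np.float64(0.31259333716388543))
clk 3.7 tcp [0.448  0.2148 0.198 ] lin [-1.657 -1.668 -0.013] rot [-0.0002 -0.0001  0.0425] F [ 0.42  0.51 -5.03] w 0.059 grip 55.79466640949249
```

```bash
python3 -m creep '{"rot":[[0,0,0.01],[0,0,0.02],[0,0,0.03],[0,0,0.0425],[0,0,0.0425],[0,0,0.0425]],"linear":[[-0.12,-0.12,0],[-0.3,-0.3,0],[-0.48,-0.48,0],[-0.66,-0.66,0],[-0.83,-0.83,0],[-0.83,-0.83,0]],"jaw":[1,1,1,1,1,1]}';  python3 -c "
from h import *
need([.5853,-.1101,.2],2.76-.134)"
```

```text
clock: 4.2
tcp_pos: [0.5192, 0.0422, 0.1962]
eef_rot: [-3.134, 0.003, 2.613]
contact_force: [-0.1, -2.1, -4.8]
gripper_width: 0.0588
grip_force: 56.0
clk 4.2 tcp [0.5192 0.0422 0.1962] lin [-0.893 -0.655 -0.018] rot [-0.0026  0.0008 -0.0042] F [-0.06 -2.08 -4.84] w 0.0588 grip 55.966660380363464
```

```bash
python3 -m creep '{"rot":[[0,0,0],[0,0,0],[0,0,0],[0,0,0],[0,0,0],[0,0,0],[0,0,0]],"linear":[[-0.2,-0.14,0],[-0.4,-0.29,0],[-0.6,-0.44,0],[-0.8,-0.57,0],[-0.8,-0.57,-0.03],[-0.8,-0.57,-0.03],[-0.8,-0.57,-0.03]],"jaw":[1,1,1,1,1,1,1]}';  python3 -c "
from h import *
o=get_obs()
snap('scene','s3');snap('top','t3')
im=cv2.imread('pics/s3.png')[130:310,215:395]; cv2.imwrite('pics/s3c.png',cv2.resize(im,None,fx=3.3,fy=3.3,interpolation=cv2.INTER_CUBIC))
need([.5853,-.1101,.2],2.76-.134)"
```

```text
clock: 4.78
tcp_pos: [0.5786, -0.0793, 0.2009]
eef_rot: [-3.141, -0.004, 2.626]
contact_force: [-0.9, 0.1, -4.2]
gripper_width: 0.0586
grip_force: 56.3
clk 4.88 tcp [ 0.5787 -0.078   0.2015] lin [-0.144 -0.165  0.01 ] rot [-0.0001 -0.0011  0.0009] F [ 0.4   0.46 -5.67] w 0.0592 grip 56.32732272148132
```

View pics/s3c.png

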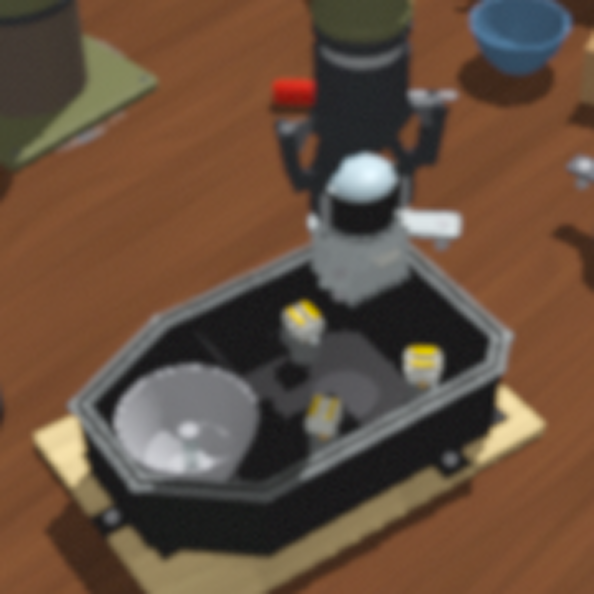

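The module hangs from the gripper at crop (362,200), upright, and the three sockets are visible at (303,320), (424,362) and (323,415). I'll measure the module's position in the grip from scene depth.

```bash
python3 - <<'E'
from h import *
from scipy.optimize import least_squares
z=np.load('pics/s3.npz'); im,d=z['im'],z['d']; P=cloud('scene',d); o=get_obs(); t=o['tcp_pos']; print(t)
z0=t[2]-.0649
hsv=cv2.cvtColor(im,cv2.COLOR_RGB2HSV)
near=np.hypot(P[...,0]-t[0],P[...,1]-t[1])<.1
def sl(lo,hi,c=None):
    k=near&(P[...,2]-z0>lo)&(P[...,2]-z0<hi)
    if c is not None:k&=c
    return P[k]
# barrel, r=.03 visible front
for nm,lo,hi,r,c in(('barrel',.066,.100,.03,hsv[...,2]<60),('flange',.056,.0605,.042,hsv[...,2]>100)):
    q=sl(lo,hi,c); q=q[np.hypot(*(q[:,:2]-t[:2]).T)<.06]
    f=least_squares(lambda c:np.hypot(q[:,0]-c[0],q[:,1]-c[1])-r,t[:2],loss='soft_l1',f_scale=.001); print(nm,len(q),f.x,f.x-t[:2],np.abs(f.fun).mean())
q=sl(.107,.122,hsv[...,2]>110); print('lens',len(q),q.mean(0),q.max(0)-[0,0,z0],q.mean(0)-t)
# ears A visible? B
k=near&(abs(P[...,2]-z0-.060)<.006)&(hsv[...,2]>130)&(np.hypot(P[...,0]-t[0],P[...,1]-t[1])>.046)
v,u=np.where(k); print(len(v), np.c_[u,v].mean(0), P[k].mean(0), [P[k&(np.arange(640)[None]>s0)&(np.arange(640)[None]<s1)].mean(0) for s0,s1 in((325,370),(290,318))], np.median(P[k][:,2])-z0)
E
```

```text
[ 0.57866432 -0.07799386  0.20151241]
barrel 166 [ 0.57383816 -0.07848958] [-0.00482615 -0.00049573] 0.0016651136751921851
flange 181 [ 0.57289418 -0.07569895] [-0.00577014  0.0022949 ] 0.007070636112396648
lens 152 [ 0.58094057 -0.08325064  0.24892894] [ 0.60165084 -0.05410662  0.11877695] [ 0.00227625 -0.00525678  0.04741653]
87 [345.93103448 198.74712644] [ 0.6256835  -0.04471177  0.19593124] [array([ 0.62652318, -0.03948032,  0.19594653]), array([nan, nan, nan])] 0.05943785766139892<stdin>:18: RuntimeWarning: Mean of empty slice.
  ret = um.true_divide(
```

```bash
python3 - <<'E'
from h import *
z=np.load('pics/s3.npz'); im=z['im']; P=cloud('scene',z['d']); m=camera_model('scene');T=np.array(m['cam_to_world'])
hsv=cv2.cvtColor(im,cv2.COLOR_RGB2HSV); v,u=np.mgrid[0:400,0:640]
k=(hsv[...,0]>18)&(hsv[...,0]<38)&(hsv[...,1]>90)&(hsv[...,2]>110)
S=[]
for a,h in(((303,318),.0708),((424,353),.0743),((323,410),.0772)):
    c=(a[0]/3.3+215,a[1]/3.3+130); w=k&(np.hypot(u-c[0],v-c[1])<7); uc,vc=u[w].mean(),v[w].mean()
    ray=T[:3,:3]@[(uc-m['cx'])/m['fx'],-(vc-m['cy'])/m['fy'],-1]; p=T[:3,3]+ray*(h-T[2,3])/ray[2]; S.append(p[:2]); print(w.sum(),uc,vc,p,P[w].mean(0))
S=np.array(S);A=PAT-PAT.mean(0);B=S-S.mean(0); t=np.arctan2((A[:,0]*B[:,1]-A[:,1]*B[:,0]).sum(),(A*B).sum())
x=S.mean(0)-rot(t)@PAT.mean(0); print('lamp',x,t,'res',S-(PAT@rot(t).T+x))
need([.5853+.0025,-.1101-.0005,.2],2.76-.134)
E
```

```text
40 306.575 224.325 [ 0.52430987 -0.09876395  0.0708    ] [ 0.51094369 -0.08569974  0.05278958]
47 342.74468085106383 237.31914893617022 [ 0.6392537  -0.06922347  0.0743    ] [ 0.62720875 -0.05486974  0.0553395 ]
26 312.4230769230769 252.8846153846154 [ 0.61963381 -0.17277166  0.0772    ] [ 0.61786405 -0.17101505  0.07451851]
lamp [ 0.58674776 -0.11203841] -0.19961525854890283 res [[ 0.00029125  0.00058376]
 [-0.00066493  0.00042557]
 [ 0.00037367 -0.00100933]]
clk 4.88 tcp [ 0.5787 -0.078   0.2015] lin [-0.16 -0.16  0.01] rot [-0.0001 -0.0011  0.0009] F [ 0.4   0.46 -5.67] w 0.0592 grip 56.32732272148132
```

```bash
python3 -m creep '{"rot":[[0,0,0],[0,0,0],[0,0,0],[0,0,0],[0,0,0],[0,0,0],[0,0,0],[0,0,0],[0,0,0]],"linear":[[-0.08,-0.08,0],[-0.166,-0.16,0],[-0.166,-0.16,0],[-0.166,-0.16,0.1],[-0.166,-0.16,0.2],[-0.166,-0.16,0.3],[-0.166,-0.16,0.4],[-0.166,-0.16,0.5],[-0.166,-0.16,0.5]],"jaw":[1,1,1,1,1,1,1,1,1]}';  python3 -c "
from h import *
need([.5885,-.1112,.115],2.76-.134)
snap('scene','s4')
im=cv2.imread('pics/s4.png')[175:275,270:380]; cv2.imwrite('pics/s4c.png',cv2.resize(im,None,fx=6,fy=6,interpolation=cv2.INTER_CUBIC))
"
```

```text
clock: 5.63
tcp_pos: [0.587, -0.1113, 0.1246]
eef_rot: [-3.139, -0.007, 2.629]
contact_force: [-0.8, -0.3, -6.1]
gripper_width: 0.059
grip_force: 56.4
clk 5.63 tcp [ 0.587  -0.1113  0.1246] lin [-0.009  0.005  0.064] rot [-0.0007 -0.0021  0.0009] F [-0.82 -0.26 -6.09] w 0.059 grip 56.353463530540466
```

View pics/s4c.png

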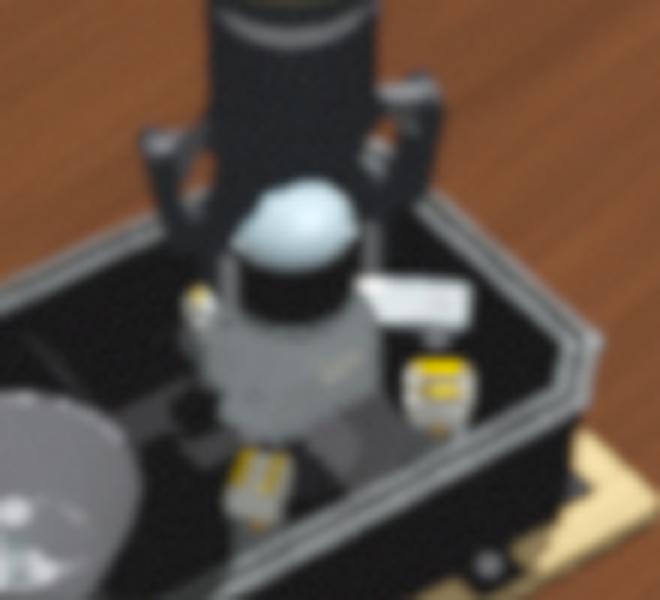

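Ear B is at crop (415,303), with its ball at (437,340) just above socket B at (440,378). Ear C and its stud merge with the sink above socket C at (260,470). I'll quantify the offset at ear B.

```bash
python3 - <<'E'
from h import *
z=np.load('pics/s4.npz'); im=z['im']; P=cloud('scene',z['d']); m=camera_model('scene');T=np.array(m['cam_to_world'])
hsv=cv2.cvtColor(im,cv2.COLOR_RGB2HSV); v,u=np.mgrid[0:400,0:640]
def plane(uu,vv,h):
    ray=np.stack([(uu-m['cx'])/m['fx'],-(vv-m['cy'])/m['fy'],-np.ones_like(uu)],-1)@T[:3,:3].T
    return (T[:3,3]+ray*((h-T[2,3])/ray[...,2])[...,None])
s=8; U,V=np.meshgrid(np.arange(328,352,1/s),np.arange(217,234,1/s))
val=cv2.remap(hsv[...,2],U.astype('f4'),V.astype('f4'),cv2.INTER_LINEAR); k=val>150
print('ear depth z',np.median(P[220:229,333:347,2]))
h=.1246-.0649+.061; p=plane(U,V,h)[k][:,:2]
cl=np.array([.58675,-.1120]); t=-.1984  # scene-camera lamp
q=(p-cl)@rot(t); e=PAT[1]/np.hypot(*PAT[1]); n=np.array([-e[1],e[0]])
r=q@e; w=q@n; print('rad max',np.percentile(r,[1,98,99.5]),'(exp .081)  lateral',np.percentile(w[r>.05],[1,50,99]),'(exp +-.012)')
E
```

```text
ear depth z 0.11837391552169174
rad max [0.03017679 0.07815752 0.0791695 ] (exp .081)  lateral [-0.01181176  0.00232658  0.01676001] (exp +-.012)
```

```bash
python3 -m creep '{"rot":[[0,0,0],[0,0,0],[0,0,0],[0,0,0],[0,0,0],[0,0,0],[0,0,0],[0,0,0]],"linear":[[-0.015,0.008,0],[-0.015,0.008,0.02],[-0.015,0.008,0.04],[-0.015,0.008,0.06],[-0.015,0.008,0.08],[-0.015,0.008,0.095],[-0.015,0.008,0.1],[-0.015,0.008,0.1]],"jaw":[1,1,1,1,1,1,1,1]}';python3 -m creep '{"rot":[[0,0,0],[0,0,0],[0,0,0]],"linear":[[0,0,0.01],[0,0,0.01],[0,0,0.01]],"jaw":[1,1,1]}'
```

```text
clock: 6.35
tcp_pos: [0.5921, -0.1132, 0.1125]
eef_rot: [-3.141, -0.001, 2.626]
contact_force: [-0.3, 0.2, -4.6]
gripper_width: 0.059
grip_force: 56.3
clock: 6.6
tcp_pos: [0.5924, -0.1132, 0.1113]
eef_rot: [3.142, -0.0, 2.626]
contact_force: [-0.4, 0.4, -5.4]
gripper_width: 0.0588
grip_force: 56.3
```

```bash
python3 -m creep '{"rot":[[0,0,0],[0,0,0],[0,0,0],[0,0,0]],"linear":[[0.02,0,0],[0.02,0,0],[0.02,0,0.01],[0.02,0,0.01]],"jaw":[1,1,1,1]}';python3 -m creep '{"rot":[[0,0,0],[0,0,0],[0,0,0]],"linear":[[0,0,0.01],[0,0,0.01],[0,0,0.01]],"jaw":[1,1,1]}';python3 -m creep '{"rot":[[0,0,0],[0,0,0],[0,0,0]],"linear":[[0,0,0.01],[0,0,0.01],[0,0,0.01]],"jaw":[1,1,1]}'
```

```text
clock: 6.93
tcp_pos: [0.5896, -0.1117, 0.1096]
eef_rot: [-3.142, -0.0, 2.626]
contact_force: [0.5, -0.9, -5.0]
gripper_width: 0.0589
grip_force: 56.3
clock: 7.18
tcp_pos: [0.5897, -0.1118, 0.1081]
eef_rot: [-3.142, -0.0, 2.626]
contact_force: [-0.3, -0.5, -5.0]
gripper_width: 0.0593
grip_force: 56.3
clock: 7.43
tcp_pos: [0.5897, -0.1118, 0.1067]
eef_rot: [-3.142, -0.0, 2.626]
contact_force: [-1.4, -1.1, -5.5]
gripper_width: 0.0591
grip_force: 56.3
```

```bash
for i in 1; do python3 -m creep '{"rot":[[0,0,0],[0,0,0],[0,0,0]],"linear":[[0,0,0.01],[0,0,0.01],[0,0,0.01]],"jaw":[1,1,1]}';python3 -m creep '{"rot":[[0,0,0],[0,0,0],[0,0,0]],"linear":[[0,0,0.01],[0,0,0.01],[0,0,0.01]],"jaw":[1,1,1]}'; done; python3 -c "
from h import *
P=cloud('scene',np.load('pics/s4.npz')['d'])
snap('scene','s5')
im=cv2.imread('pics/s5.png')[185:265,280:370]; cv2.imwrite('pics/s5c.png',cv2.resize(im,None,fx=7,fy=7,interpolation=cv2.INTER_CUBIC))"
```

```text
clock: 7.68
tcp_pos: [0.5898, -0.1118, 0.1052]
eef_rot: [3.141, -0.0, 2.626]
contact_force: [-0.1, 0.4, -5.6]
gripper_width: 0.059
grip_force: 56.3
clock: 7.93
tcp_pos: [0.59, -0.1117, 0.1041]
eef_rot: [3.141, 0.001, 2.626]
contact_force: [-0.3, 0.3, -1.8]
gripper_width: 0.0588
grip_force: 57.1
```

View pics/s5c.png

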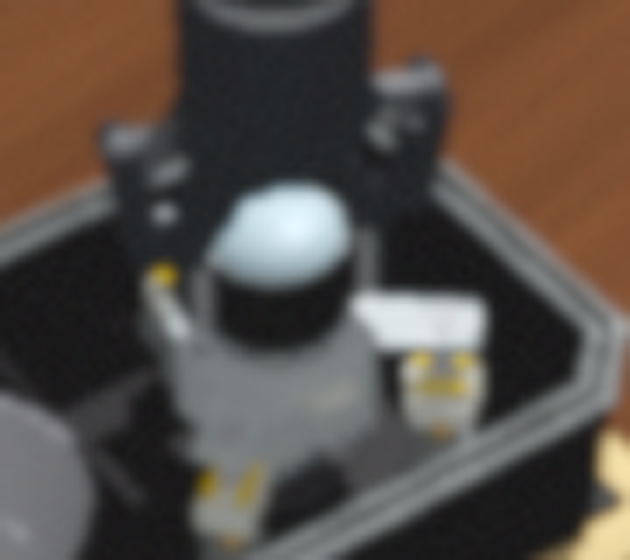

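Ball B at crop (442,358) sits midway between its lips at (422,358) and (463,358). Ball C is likewise centred between its lips at (205,483) and (250,480). Contact has begun at TCP 0.104, so I'll lower a little more.

```bash
python3 -m creep '{"rot":[[0,0,0],[0,0,0],[0,0,0]],"linear":[[0,0,0.007],[0,0,0.007],[0,0,0.007]],"jaw":[1,1,1]}';python3 -m creep '{"rot":[[0,0,0],[0,0,0],[0,0,0]],"linear":[[0,0,0.007],[0,0,0.007],[0,0,0.007]],"jaw":[1,1,1]}'
```

```text
clock: 8.23
tcp_pos: [0.59, -0.1117, 0.1032]
eef_rot: [3.141, 0.001, 2.626]
contact_force: [-1.6, 1.6, 2.6]
gripper_width: 0.0593
grip_force: 57.5
clock: 8.48
tcp_pos: [0.5902, -0.1118, 0.1019]
eef_rot: [3.141, 0.001, 2.626]
contact_force: [-0.9, 2.1, 2.2]
gripper_width: 0.0593
grip_force: 57.5
```

```bash
python3 -m creep '{"rot":[[0,0,0],[0,0,0],[0,0,0]],"linear":[[0,0,0.007],[0,0,0.007],[0,0,0.007]],"jaw":[1,1,1]}';python3 -m creep '{"rot":[[0,0,0],[0,0,0],[0,0,0]],"linear":[[0,0,0.007],[0,0,0.007],[0,0,0.007]],"jaw":[1,1,1]}'
```

```text
clock: 8.73
tcp_pos: [0.5904, -0.1119, 0.101]
eef_rot: [3.141, 0.001, 2.626]
contact_force: [-1.7, -0.2, 5.1]
gripper_width: 0.0592
grip_force: 57.4
clock: 8.98
tcp_pos: [0.5905, -0.1119, 0.1002]
eef_rot: [3.141, 0.002, 2.626]
contact_force: [-2.5, 0.6, 7.7]
gripper_width: 0.0591
grip_force: 57.9
```

```bash
python3 -m creep '{"rot":[[0,0,0],[0,0,0],[0,0,0],[0,0,0],[0,0,0],[0,0,0]],"linear":[[0,0,-0.01],[0,0,-0.01],[0,0,-0.01],[0,0,-0.01],[0,0,-0.01],[0,0,-0.01]],"jaw":[-0.6,-0.8,-1,-1,-1,-1]}'; python3 -m creep '{"rot":[[0,0,0],[0,0,0],[0,0,0],[0,0,0],[0,0,0],[0,0,0],[0,0,0]],"linear":[[0,0,-0.1],[0,0,-0.25],[0,0,-0.45],[0,0,-0.65],[0.3,0.3,-0.75],[0.6,0.6,-0.75],[0.9,0.9,-0.75]],"jaw":[-1,-1,-1,-1,0,1,1]}'; python3 -m creep '{"rot":[[0,0,0],[0,0,0],[0,0,0],[0,0,0]],"linear":[[0.2,-0.1,0],[0.4,-0.3,0],[0.6,-0.6,0],[0.6,-0.6,0]],"jaw":[1,1,1,1]}'
cat >> h.py <<'E'
def ears(tag):
    im,d=snap('top',tag); P=cloud('top',d); x0=[.5858,-.111,-.197]
    p,f=fitmodule('top',P,.092+.007,x0); print('fit',p,f)
    for n,e in zip('ABC',PAT):
        c=rot(p[2])@e+p[:2]; k=(np.hypot(P[...,0]-c[0],P[...,1]-c[1])<.011)&(P[...,2]>.08); print(n,c.round(4),k.sum(),'z',np.median(P[k][:,2]).round(4),P[k][:,2].mean().round(4))
E
python3 -c "
from h import *
ears('t6')
im=cv2.imread('pics/t6.png')[110:230,295:445]; cv2.imwrite('pics/t6c.png',cv2.resize(im,None,fx=5,fy=5,interpolation=cv2.INTER_CUBIC))
need([.59,-.11,.2],2.626)"
```

```text
clock: 9.48
tcp_pos: [0.5896, -0.1118, 0.1008]
eef_rot: [-3.142, -0.0, 2.626]
contact_force: [-0.6, 0.1, -0.4]
gripper_width: 0.0853
grip_force: 0.0
clock: 10.07
tcp_pos: [0.5571, 0.0082, 0.2131]
eef_rot: [3.14, 0.002, 2.623]
contact_force: [0.5, 1.6, 0.1]
gripper_width: 0.0517
grip_force: 0.0
clock: 10.4
tcp_pos: [0.4264, -0.0288, 0.2114]
eef_rot: [-3.135, -0.006, 2.626]
contact_force: [-1.6, -0.1, -0.5]
gripper_width: 0.0003
grip_force: 0.0
fit [ 0.58731927 -0.10953339 -0.19934586] 0.005795395868040484
A [ 0.5246 -0.0969] 41 z 0.0944 0.0944
B [ 0.6405 -0.0671] 45 z 0.0976 0.0972
C [ 0.6198 -0.1692] 48 z 0.0984 0.0985
clk 10.45 tcp [ 0.4266 -0.0295  0.2115] lin [-1.213  0.073  0.07 ] rot [-0.0022 -0.0018 -0.0006] F [-2.85 -0.67 -0.54] w 0.0002 grip 0.0
```

View pics/t6c.png

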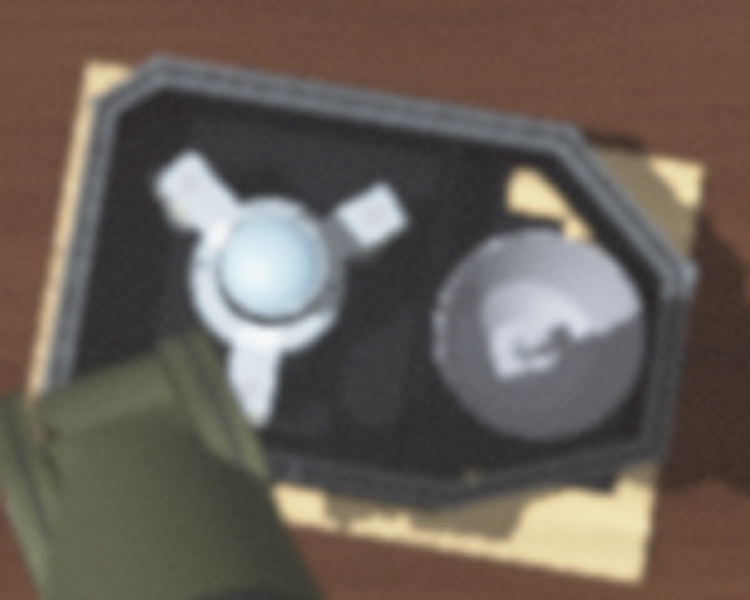

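The module sits on all three sockets with its ears centred: A at crop (252,395), B at (193,190) and C at (372,215). Next I press each ear with the fingers shut, starting with A.

```bash
python3 -m creep '{"rot":[[0,0,0.0],[0,0,-0.03],[0,0,-0.06],[0,0,-0.1],[0,0,-0.1]],"linear":[[-0.2,-0.05,0],[-0.45,-0.07,0],[-0.7,-0.07,0.1],[-0.8,-0.07,0.2],[-0.8,-0.07,0.3]],"jaw":[1,1,1,1,1]}'; python3 -c "
from h import *
print(get_obs()['joint_pos'])
need([.5253,-.0974,.11],2.944)"
```

```text
clock: 10.87
tcp_pos: [0.5382, -0.0977, 0.1663]
eef_rot: [3.141, 0.006, 2.941]
contact_force: [-0.3, 0.3, -0.5]
gripper_width: -0.0005
grip_force: 0.0
[ 0.29711321  0.68953299 -0.33462284  1.86898568  0.3600292   0.63578876
  1.112187  ]
clk 10.87 tcp [ 0.5382 -0.0977  0.1663] lin [ 0.087 -0.016  0.375] rot [ 0.0002  0.002  -0.001 ] F [-0.28  0.25 -0.51] w -0.0005 grip 0.0
```

```bash
python3 -m creep '{"rot":[[0,0,0],[0,0,0],[0,0,0],[0,0,0],[0,0,0]],"linear":[[0.085,-0.015,0.15],[0.085,-0.015,0.3],[0.085,-0.015,0.4],[0.085,-0.015,0.4],[0.085,-0.015,0.4]],"jaw":[1,1,1,1,1]}'; python3 -c "
from h import *
need([.5253,-.0974,.095],2.944)"
```

```text
clock: 11.28
tcp_pos: [0.5206, -0.0941, 0.1064]
eef_rot: [3.141, -0.001, 2.941]
contact_force: [-0.1, 0.7, 0.8]
gripper_width: 0.0002
grip_force: 0.0
clk 11.28 tcp [ 0.5206 -0.0941  0.1064] lin [-0.035 -0.015  0.076] rot [ 0.0001 -0.0003 -0.001 ] F [-0.15  0.72  0.78] w 0.0002 grip 0.0
```

```bash
python3 -m creep '{"rot":[[0,0,0],[0,0,0],[0,0,0],[0,0,0],[0,0,0]],"linear":[[-0.035,-0.015,0],[-0.035,-0.015,0.02],[-0.035,-0.015,0.04],[-0.035,-0.015,0.055],[-0.035,-0.015,0.055]],"jaw":[1,1,1,1,1]}'; python3 -m creep '{"rot":[[0,0,0],[0,0,0]],"linear":[[0,0,0.008],[0,0,0.008]],"jaw":[1,1]}'; python3 -m creep '{"rot":[[0,0,0],[0,0,0]],"linear":[[0,0,0.008],[0,0,0.008]],"jaw":[1,1]}'
```

```text
clock: 11.7
tcp_pos: [0.5249, -0.0976, 0.0985]
eef_rot: [3.142, -0.0, 2.94]
contact_force: [-0.4, 0.5, -0.2]
gripper_width: -0.0002
grip_force: 0.0
clock: 11.87
tcp_pos: [0.525, -0.0975, 0.0973]
eef_rot: [3.142, -0.0, 2.941]
contact_force: [0.6, -0.3, 0.0]
gripper_width: 0.0001
grip_force: 0.0
clock: 12.03
tcp_pos: [0.525, -0.0976, 0.0961]
eef_rot: [3.142, -0.0, 2.941]
contact_force: [0.6, 0.1, 0.4]
gripper_width: 0.0003
grip_force: 0.0
```

```bash
python3 -m creep '{"rot":[[0,0,0],[0,0,0]],"linear":[[0,0,0.008],[0,0,0.008]],"jaw":[1,1]}'; python3 -m creep '{"rot":[[0,0,0],[0,0,0]],"linear":[[0,0,0.008],[0,0,0.008]],"jaw":[1,1]}'; python3 -m creep '{"rot":[[0,0,0],[0,0,0]],"linear":[[0,0,0.008],[0,0,0.008]],"jaw":[1,1]}'
```

```text
clock: 12.2
tcp_pos: [0.525, -0.0976, 0.0948]
eef_rot: [3.142, -0.0, 2.941]
contact_force: [-0.5, -0.5, -0.3]
gripper_width: -0.0002
grip_force: 0.0
clock: 12.37
tcp_pos: [0.5251, -0.0976, 0.0939]
eef_rot: [3.142, 0.0, 2.94]
contact_force: [-0.3, 0.2, 1.5]
gripper_width: 0.0001
grip_force: 0.8
clock: 12.53
tcp_pos: [0.525, -0.0976, 0.093]
eef_rot: [-3.141, 0.0, 2.94]
contact_force: [-1.2, -0.4, 5.1]
gripper_width: 0.0004
grip_force: 2.6
```

Contact is at about 0.094; I'll keep pressing in small steps.

```bash
python3 -m creep '{"rot":[[0,0,0],[0,0,0]],"linear":[[0,0,0.008],[0,0,0.008]],"jaw":[1,1]}'|grep -E "tcp|contact"; python3 -m creep '{"rot":[[0,0,0],[0,0,0]],"linear":[[0,0,0.008],[0,0,0.008]],"jaw":[1,1]}'|grep -E "tcp|contact"; python3 -m creep '{"rot":[[0,0,0],[0,0,0]],"linear":[[0,0,0.008],[0,0,0.008]],"jaw":[1,1]}'|grep -E "tcp|contact"
```

```text
tcp_pos: [0.5248, -0.0976, 0.0917]
contact_force: [-0.7, -0.1, 1.4]
tcp_pos: [0.5248, -0.0975, 0.0901]
contact_force: [-0.4, -0.3, 0.2]
tcp_pos: [0.525, -0.0976, 0.0887]
contact_force: [0.2, 0.7, -0.0]
```

A gave way (snapped). I'll follow it down to feel the seat.

```bash
python3 -m creep '{"rot":[[0,0,0],[0,0,0]],"linear":[[0,0,0.008],[0,0,0.008]],"jaw":[1,1]}'|grep -E "tcp|contact"; python3 -m creep '{"rot":[[0,0,0],[0,0,0]],"linear":[[0,0,0.008],[0,0,0.008]],"jaw":[1,1]}'|grep -E "tcp|contact"; python3 -m creep '{"rot":[[0,0,0],[0,0,0]],"linear":[[0,0,0.006],[0,0,0.006]],"jaw":[1,1]}'|grep -E "tcp|contact"
```

```text
tcp_pos: [0.5251, -0.0976, 0.0875]
contact_force: [0.6, -0.4, -0.8]
tcp_pos: [0.5252, -0.0976, 0.0864]
contact_force: [0.1, -0.2, 0.2]
tcp_pos: [0.5253, -0.0976, 0.0861]
contact_force: [-0.5, -0.0, 3.9]
```

```bash
python3 -m creep '{"rot":[[0,0,0],[0,0,0]],"linear":[[0,0,0.006],[0,0,0.006]],"jaw":[1,1]}'|grep -E "tcp|contact"; python3 -m creep '{"rot":[[0,0,0],[0,0,0]],"linear":[[0,0,0.006],[0,0,0.006]],"jaw":[1,1]}'|grep -E "tcp|contact"
```

```text
tcp_pos: [0.5252, -0.0976, 0.0857]
contact_force: [-2.1, 1.0, 9.8]
tcp_pos: [0.5253, -0.0976, 0.0856]
contact_force: [-3.6, 0.6, 16.2]
```

A is seated (0.0857, steep rise). Now B.

```bash
python3 -m creep '{"rot":[[0,0,0],[0,0,0],[0,0,0],[0,0,-0.04],[0,0,-0.08],[0,0,-0.12],[0,0,-0.16],[0,0,-0.2],[0,0,-0.24],[0,0,-0.278]],"linear":[[0,0,-0.15],[0,0,-0.4],[0,0,-0.67],[0,0,-0.7],[-0.1,0.05,-0.7],[-0.3,0.15,-0.7],[-0.5,0.25,-0.7],[-0.72,0.35,-0.7],[-0.72,0.35,-0.7],[-0.72,0.35,-0.7]],"jaw":[1,1,1,1,1,1,1,1,1,1]}'; python3 -m creep '{"rot":[[0,0,0],[0,0,0]],"linear":[[0,0,0],[0,0,0]],"jaw":[1,1]}'|grep -E "clock" ; python3 -c "
from h import *
ears('t7')
need([.6412,-.0676,.115],3.817)"
```

```text
clock: 14.7
tcp_pos: [0.6431, -0.0665, 0.1884]
eef_rot: [3.141, 0.002, -2.463]
contact_force: [-0.6, 0.2, -1.8]
gripper_width: -0.0004
grip_force: 0.0
clock: 14.87
fit [ 0.58569635 -0.10886664 -0.19793738] 0.01878986328119451
A [ 0.5229 -0.0963] 190 z 0.6452 0.5121
B [ 0.6388 -0.0664] 137 z 0.5607 0.3809
C [ 0.6183 -0.1685] 0 z nan nan
clk 14.92 tcp [ 0.6409 -0.0681  0.1886] lin [-0.004  0.001  0.491] rot [ 0.0001 -0.0002 -0.0022] F [ 0.1  -0.77  0.42] w -0.0001 grip 0.0
  return _methods._mean(a, axis=axis, dtype=dtype,
  ret = ret.dtype.type(ret / rcount)
h.py:38: RuntimeWarning: Mean of empty slice.
  c=rot(p[2])@e+p[:2]; k=(np.hypot(P[...,0]-c[0],P[...,1]-c[1])<.011)&(P[...,2]>.08); print(n,c.round(4),k.sum(),'z',np.median(P[k][:,2]).round(4),P[k][:,2].mean().round(4))
```

```bash
python3 -m creep '{"rot":[[0,0,0],[0,0,0],[0,0,0],[0,0,0],[0,0,0],[0,0,0]],"linear":[[0,0,0.15],[0,0,0.3],[0,0,0.45],[0,0,0.53],[0,0,0.54],[0,0,0.54]],"jaw":[1,1,1,1,1,1]}';python3 -m creep '{"rot":[[0,0,0],[0,0,0]],"linear":[[0,0,0.01],[0,0,0.01]],"jaw":[1,1]}'|grep -E "tcp|contact"; python3 -m creep '{"rot":[[0,0,0],[0,0,0]],"linear":[[0,0,0.01],[0,0,0.01]],"jaw":[1,1]}'|grep -E "tcp|contact"; python3 -m creep '{"rot":[[0,0,0],[0,0,0]],"linear":[[0,0,0.01],[0,0,0.01]],"jaw":[1,1]}'|grep -E "tcp|contact"
```

```text
clock: 15.42
tcp_pos: [0.6411, -0.0678, 0.1077]
eef_rot: [3.141, -0.001, -2.47]
contact_force: [0.4, 0.9, 0.1]
gripper_width: 0.0003
grip_force: 0.0
tcp_pos: [0.6423, -0.0676, 0.1077]
contact_force: [0.2, -0.3, -0.9]
tcp_pos: [0.6418, -0.0678, 0.1056]
contact_force: [-0.4, -0.3, 0.1]
tcp_pos: [0.6414, -0.0678, 0.1034]
contact_force: [0.2, -0.2, 0.4]
```

```bash
for i in 1; do python3 -m creep '{"rot":[[0,0,0],[0,0,0]],"linear":[[0,0,0.01],[0,0,0.01]],"jaw":[1,1]}'|grep -E "tcp|contact"; python3 -m creep '{"rot":[[0,0,0],[0,0,0]],"linear":[[0,0,0.01],[0,0,0.01]],"jaw":[1,1]}'|grep -E "tcp|contact"; python3 -m creep '{"rot":[[0,0,0],[0,0,0]],"linear":[[0,0,0.01],[0,0,0.01]],"jaw":[1,1]}'|grep -E "tcp|contact"; done
```

```text
tcp_pos: [0.6412, -0.0678, 0.1016]
contact_force: [-0.1, -0.7, -0.7]
tcp_pos: [0.6412, -0.0678, 0.1001]
contact_force: [-0.3, -0.5, 0.6]
tcp_pos: [0.6415, -0.0677, 0.0988]
contact_force: [-0.4, 0.4, 0.5]
```

```bash
python3 -m creep '{"rot":[[0,0,0],[0,0,0]],"linear":[[0,0,0.01],[0,0,0.01]],"jaw":[1,1]}'|grep -E "tcp|contact"; python3 -m creep '{"rot":[[0,0,0],[0,0,0]],"linear":[[0,0,0.008],[0,0,0.008]],"jaw":[1,1]}'|grep -E "tcp|contact"; python3 -m creep '{"rot":[[0,0,0],[0,0,0]],"linear":[[0,0,0.008],[0,0,0.008]],"jaw":[1,1]}'|grep -E "tcp|contact"
```

```text
tcp_pos: [0.6418, -0.0676, 0.098]
contact_force: [-2.1, -0.5, 4.3]
tcp_pos: [0.6419, -0.0675, 0.0973]
contact_force: [-1.2, 0.6, 6.9]
tcp_pos: [0.6423, -0.0674, 0.096]
contact_force: [0.3, 0.6, 2.8]
```

```bash
python3 -m creep '{"rot":[[0,0,0],[0,0,0]],"linear":[[0,0,0.01],[0,0,0.01]],"jaw":[1,1]}'|grep -E "tcp|contact"; python3 -m creep '{"rot":[[0,0,0],[0,0,0]],"linear":[[0,0,0.01],[0,0,0.01]],"jaw":[1,1]}'|grep -E "tcp|contact"; python3 -m creep '{"rot":[[0,0,0],[0,0,0]],"linear":[[0,0,0.01],[0,0,0.01]],"jaw":[1,1]}'|grep -E "tcp|contact"
```

```text
tcp_pos: [0.6422, -0.0673, 0.094]
contact_force: [0.1, 0.5, 0.3]
tcp_pos: [0.6415, -0.0675, 0.0918]
contact_force: [0.4, -0.6, 0.3]
tcp_pos: [0.6409, -0.0678, 0.0899]
contact_force: [-0.2, 0.6, 1.1]
```

```bash
python3 -m creep '{"rot":[[0,0,0],[0,0,0]],"linear":[[0,0,0.006],[0,0,0.006]],"jaw":[1,1]}'|grep -E "tcp|contact"; python3 -m creep '{"rot":[[0,0,0],[0,0,0]],"linear":[[0,0,0.006],[0,0,0.006]],"jaw":[1,1]}'|grep -E "tcp|contact"; python3 -m creep '{"rot":[[0,0,0],[0,0,0]],"linear":[[0,0,0.004],[0,0,0.004]],"jaw":[1,1]}'|grep -E "tcp|contact"
```

```text
tcp_pos: [0.641, -0.0678, 0.0897]
contact_force: [-1.0, 0.8, 3.2]
tcp_pos: [0.6411, -0.0679, 0.0894]
contact_force: [-2.1, -0.0, 7.7]
tcp_pos: [0.6411, -0.0678, 0.0893]
contact_force: [-3.3, -0.3, 12.1]
```

B is seated (0.0894). Now C.

```bash
python3 -m creep '{"rot":[[0,0,0],[0,0,0],[0,0,0],[0,0,0.04],[0,0,0.08],[0,0,0.12],[0,0,0.16],[0,0,0.2],[0,0,0.24],[0,0,0.278]],"linear":[[0,0,-0.15],[0,0,-0.4],[0,0,-0.65],[0,0,-0.67],[0.07,-0.05,-0.67],[0.2,-0.16,-0.67],[0.33,-0.28,-0.67],[0.45,-0.38,-0.67],[0.533,-0.445,-0.67],[0.533,-0.445,-0.67]],"jaw":[1,1,1,1,1,1,1,1,1,1]}'|grep -E "tcp|contact"; python3 -m creep '{"rot":[[0,0,0.04],[0,0,0.08],[0,0,0.12],[0,0,0.16],[0,0,0.2],[0,0,0.24],[0,0,0.278],[0,0,0.278],[0,0,0.278]],"linear":[[0,0,0],[0,0,0],[0,0,0],[0,0,0],[0,0,0],[0,0,0],[0,0,0],[0,0,0],[0,0,0]],"jaw":[1,1,1,1,1,1,1,1,1]}'|grep -E "tcp|contact"; python3 -c "
from h import *
need([.6205,-.1697,.105],2.072)"
```

```text
tcp_pos: [0.618, -0.1765, 0.1876]
contact_force: [0.3, -0.5, 0.0]
tcp_pos: [0.6199, -0.1697, 0.1882]
contact_force: [-0.7, -1.0, -0.7]
clk 19.5 tcp [ 0.6199 -0.1697  0.1882] lin [-0.002  0.004  0.554] rot [-0.0004 -0.0001 -0.0005] F [-0.72 -1.   -0.72] w 0.0002 grip 0.0
```

```bash
python3 -m creep '{"rot":[[0,0,0],[0,0,0],[0,0,0],[0,0,0],[0,0,0],[0,0,0]],"linear":[[0,0,0.15],[0,0,0.3],[0,0,0.45],[0,0,0.54],[0,0,0.56],[0,0,0.56]],"jaw":[1,1,1,1,1,1]}'|grep -E "tcp|contact";python3 -m creep '{"rot":[[0,0,0],[0,0,0]],"linear":[[0,0,0.01],[0,0,0.01]],"jaw":[1,1]}'|grep -E "tcp|contact"; python3 -m creep '{"rot":[[0,0,0],[0,0,0]],"linear":[[0,0,0.01],[0,0,0.01]],"jaw":[1,1]}'|grep -E "tcp|contact"; python3 -m creep '{"rot":[[0,0,0],[0,0,0]],"linear":[[0,0,0.01],[0,0,0.01]],"jaw":[1,1]}'|grep -E "tcp|contact"
```

```text
tcp_pos: [0.6194, -0.1697, 0.1035]
contact_force: [1.4, 0.2, 0.4]
tcp_pos: [0.6211, -0.1699, 0.104]
contact_force: [-0.9, 0.1, -0.4]
tcp_pos: [0.6208, -0.1698, 0.1022]
contact_force: [0.3, -0.5, -0.8]
tcp_pos: [0.6211, -0.1701, 0.1012]
contact_force: [0.3, -0.5, 4.2]
```

```bash
python3 -m creep '{"rot":[[0,0,0],[0,0,0]],"linear":[[0,0,0.008],[0,0,0.008]],"jaw":[1,1]}'|grep -E "tcp|contact"; python3 -m creep '{"rot":[[0,0,0],[0,0,0]],"linear":[[0,0,0.008],[0,0,0.008]],"jaw":[1,1]}'|grep -E "tcp|contact"; python3 -m creep '{"rot":[[0,0,0],[0,0,0]],"linear":[[0,0,0.008],[0,0,0.008]],"jaw":[1,1]}'|grep -E "tcp|contact"
```

```text
tcp_pos: [0.6212, -0.1704, 0.1002]
contact_force: [-0.0, -0.6, 3.5]
tcp_pos: [0.6213, -0.1707, 0.0988]
contact_force: [0.6, -1.1, 1.7]
tcp_pos: [0.6209, -0.1704, 0.0969]
contact_force: [0.3, -0.0, 0.7]
```

```bash
python3 -m creep '{"rot":[[0,0,0],[0,0,0]],"linear":[[0,0,0.008],[0,0,0.008]],"jaw":[1,1]}'|grep -E "tcp|contact"; python3 -m creep '{"rot":[[0,0,0],[0,0,0]],"linear":[[0,0,0.008],[0,0,0.008]],"jaw":[1,1]}'|grep -E "tcp|contact"; python3 -m creep '{"rot":[[0,0,0],[0,0,0]],"linear":[[0,0,0.006],[0,0,0.006]],"jaw":[1,1]}'|grep -E "tcp|contact"
```

```text
tcp_pos: [0.6202, -0.1697, 0.095]
contact_force: [0.4, -0.0, 0.3]
tcp_pos: [0.6198, -0.1691, 0.0934]
contact_force: [-0.9, 0.9, 0.2]
tcp_pos: [0.6199, -0.1692, 0.0926]
contact_force: [-0.1, -0.5, -0.2]
```

```bash
python3 -m creep '{"rot":[[0,0,0],[0,0,0]],"linear":[[0,0,0.006],[0,0,0.006]],"jaw":[1,1]}'|grep -E "tcp|contact"; python3 -m creep '{"rot":[[0,0,0],[0,0,0]],"linear":[[0,0,0.006],[0,0,0.006]],"jaw":[1,1]}'|grep -E "tcp|contact"; python3 -m creep '{"rot":[[0,0,0],[0,0,0]],"linear":[[0,0,0.005],[0,0,0.005]],"jaw":[1,1]}'|grep -E "tcp|contact"
```

```text
tcp_pos: [0.6202, -0.1694, 0.0923]
contact_force: [-1.3, 0.5, 1.2]
tcp_pos: [0.6203, -0.1694, 0.092]
contact_force: [-1.6, 1.2, 6.2]
tcp_pos: [0.6203, -0.1695, 0.0918]
contact_force: [-2.7, 1.1, 8.8]
```

```bash
python3 -m creep '{"rot":[[0,0,0],[0,0,0]],"linear":[[0,0,0.004],[0,0,0.004]],"jaw":[1,1]}'|grep -E "tcp|contact"; python3 -m creep '{"rot":[[0,0,0],[0,0,0],[0,0,0],[0,0,0],[0,0,0],[0,0,0],[0,0,0]],"linear":[[0,0,-0.15],[0,0,-0.4],[0,0,-0.67],[0,0,-0.7],[0.25,0.05,-0.75],[0.5,0.1,-0.75],[0.5,0.1,-0.75]],"jaw":[1,1,1,1,1,1,1]}'|grep -E "tcp|contact"; python3 -c "
from h import *
print([round(c,3) for c in (Ro.from_euler('xyz',get_obs()['eef_rot']).as_matrix()[:2,:2]).ravel()])
need([.5253,-.0974,.2],2.944)"
```

```text
tcp_pos: [0.6204, -0.1694, 0.0917]
contact_force: [-3.3, 1.4, 12.0]
tcp_pos: [0.5965, -0.0863, 0.2031]
contact_force: [-0.4, 2.7, -0.8]
[np.float64(-0.485), np.float64(0.874), np.float64(0.874), np.float64(0.485)]
clk 22.75 tcp [ 0.5965 -0.0863  0.2031] lin [ 0.165 -0.451  0.02 ] rot [ 0.0019 -0.0018 -0.2758] F [-0.4   2.65 -0.78] w 0.0002 grip 0.0
```

Recheck A now, with a light touch at the known height.

```bash
python3 -m creep '{"rot":[[0,0,-0.04],[0,0,-0.08],[0,0,-0.12],[0,0,-0.16],[0,0,-0.2],[0,0,-0.24],[0,0,-0.275],[0,0,-0.275],[0,0,-0.275]],"linear":[[0.07,-0.15,0],[0.12,-0.3,0],[0.145,-0.43,0],[0.145,-0.43,0],[0.145,-0.43,0],[0.145,-0.43,0],[0.145,-0.43,0],[0.145,-0.43,0],[0.145,-0.43,0]],"jaw":[1,1,1,1,1,1,1,1,1]}'|grep -E "tcp|contact"; python3 -c "
from h import *
need([.5253,-.0974,.089],2.944)"
```

```text
tcp_pos: [0.5308, -0.1084, 0.2023]
contact_force: [-0.2, 0.2, 0.1]
clk 23.5 tcp [ 0.5308 -0.1084  0.2023] lin [0.051 0.064 0.756] rot [ 0.0002 -0.     -0.0052] F [-0.19  0.17  0.06] w 0.0 grip 0.0
```

```bash
python3 -m creep '{"rot":[[0,0,0],[0,0,0],[0,0,0],[0,0,0],[0,0,0],[0,0,0],[0,0,0],[0,0,0],[0,0,0]],"linear":[[0.05,0.064,0.1],[0.05,0.064,0.25],[0.05,0.064,0.4],[0.05,0.064,0.55],[0.05,0.064,0.65],[0.05,0.064,0.7],[0.05,0.064,0.735],[0.05,0.064,0.745],[0.05,0.064,0.745]],"jaw":[1,1,1,1,1,1,1,1,1]}'|grep -E "tcp|contact"; python3 -m creep '{"rot":[[0,0,0],[0,0,0]],"linear":[[0,0,0.01],[0,0,0.01]],"jaw":[1,1]}'|grep -E "tcp|contact"; python3 -m creep '{"rot":[[0,0,0],[0,0,0]],"linear":[[0,0,0.01],[0,0,0.01]],"jaw":[1,1]}'|grep -E "tcp|contact"
```

```text
tcp_pos: [0.5258, -0.0973, 0.0911]
contact_force: [0.1, 0.4, -1.0]
tcp_pos: [0.526, -0.0974, 0.0899]
contact_force: [-0.1, 0.1, -0.4]
tcp_pos: [0.5256, -0.0974, 0.088]
contact_force: [-0.4, 0.3, 0.8]
```

```bash
python3 -m creep '{"rot":[[0,0,0],[0,0,0]],"linear":[[0,0,0.009],[0,0,0.009]],"jaw":[1,1]}'|grep -E "tcp|contact"; python3 -m creep '{"rot":[[0,0,0],[0,0,0]],"linear":[[0,0,0.007],[0,0,0.007]],"jaw":[1,1]}'|grep -E "tcp|contact"; python3 -m creep '{"rot":[[0,0,0],[0,0,0]],"linear":[[0,0,0.005],[0,0,0.005]],"jaw":[1,1]}'|grep -E "tcp|contact"
```

```text
tcp_pos: [0.5254, -0.0974, 0.0864]
contact_force: [-0.1, 0.2, 0.7]
tcp_pos: [0.5256, -0.0973, 0.0855]
contact_force: [0.8, -0.6, 2.1]
tcp_pos: [0.5256, -0.0973, 0.0852]
contact_force: [-1.0, 0.8, 7.7]
```

A is still on its seat. I'll retreat clear and check.

```bash
python3 -m creep '{"rot":[[0,0,0],[0,0,0],[0,0,0],[0,0,0],[0,0,0],[0,0,0],[0,0,0],[0,0,0],[0,0,0]],"linear":[[0,0,-0.1],[0,0,-0.35],[0,0,-0.6],[0,0,-0.85],[0.2,0.2,-0.95],[0.4,0.4,-0.95],[0.6,0.6,-0.95],[0.7,0.8,-0.95],[0.7,0.9,-0.95]],"jaw":[1,1,1,1,1,1,1,1,1]}'|grep -E "tcp|contact"; python3 -m creep '{"rot":[[0,0,0],[0,0,0],[0,0,0],[0,0,0]],"linear":[[0,0.25,0],[0,0.5,0],[0,0.5,0],[0,0.5,0]],"jaw":[1,1,1,1]}'|grep -E "tcp|contact"; python3 -c "
from h import *
ears('t9')
im=cv2.imread('pics/t9.png'); cv2.imwrite('pics/t9c.png',im[80:330,90:500])"
```

```text
tcp_pos: [0.4472, 0.0613, 0.2276]
contact_force: [-0.5, 0.2, 0.4]
tcp_pos: [0.4667, 0.1329, 0.2271]
contact_force: [0.8, -1.6, 0.4]
fit [ 0.58641256 -0.109198   -0.19336857] 0.01425896350904477
A [ 0.5236 -0.0969] 47 z 0.0857 0.0854
B [ 0.6393 -0.0665] 45 z 0.0882 0.0888
C [ 0.6193 -0.1687] 47 z 0.0922 0.0918
```

View pics/t9c.png

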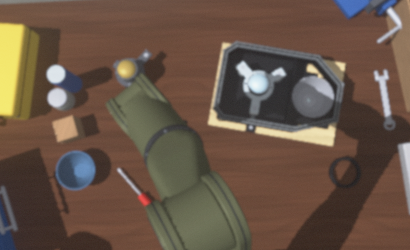

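The module sits in the bay at (258,83), and everything else is where it was. Ear heights of 85.4, 88.8 and 91.8 mm match the seats I felt, so I'm handing in.

```bash
python3 -c "
from h import *
print(sign_off())"
```

```text
the job is handed in; nothing more can be done
None
```

The projector module is fitted and handed in: all three balls snapped in and felt firm on their seats under light pressing (16 N at most), and the module is released; the judge's verdict was not shown.

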